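Find the correctly set pot clamp with a feeler gauge

ROBOT

A 6-joint arm with a two-finger parallel gripper is mounted at the origin on the work surface. World frame = base frame: x ahead of the robot, y to its left, z up, the work surface at z = 0. Lengths are in m, angles in rad, forces in N, time in s.
With the tool pointing down it reaches from about 0.225 to 0.875 m from the base axis. Payload 3.4 kg.
Tool frame: the origin (TCP) lies midway between the tips of the shut fingers; the grasp point (between the pads) lies 19 mm behind it (manip.grip_point_offset is the distance from the TCP to the grasp point, in m); z points along the fingers, y is the line along which they close (so a half turn about z gives the same grasp; the last joint's range is limited). The gripper opens to 85 mm and grips with 20 to 120 N. Pads are 22 mm wide; open, the fingers measure 114 mm over their backs; the gripper's body (76 mm by 85 mm) begins 54 mm behind the grasp point. The pads swing forward as they close: fully open they stand 13 mm farther back than shut.
Start: joints at [-1.458, 0.276, 1.505, -0, 1.361, -0.121], TCP at [0.133, -0.559, 0.231] pointing down, gripper open.
Joint ranges: [-2.89, 2.89], [-0.75, 2.08], [0.22, 2.7], [-1.18, 4.32], [0.11, 2.71], [-2.7, 2.7]. Speed limits (rad/s): [2.57, 2.57, 3.14, 3.14, 3.14, 3.14].

INTERFACE

Orientations are given as a unit quaternion [w, x, y, z].
In Python, from rig import manip gives the robot as it stands.
- The arm moves only by the shell command python3 -m handwheel 'ROWS' [FORCE]. ROWS is JSON, a list of rows, each an object with "translation": the shift along the tool's x, y, z in m, a list of three; "angular": the turn, a rotation vector about the tool's x, y, z in degrees, a list of three; "hand": the closure, from 0 (fully open) to 1 (shut). A call has 1 to 10 rows; each row shifts and turns the commanded pose from where the row before left it, along the tool's axes as they then stand; what a row does not reach is not made up. A row lasts 1/12 s, in which the tool goes at most 41.7 mm and 7.16 degrees, less where a joint would pass 70% of its speed; a pose out of reach is approached as far as the arm can. A call with a gripper value outside its range is refused whole. The fingers move at their own pace and stop on an object; FORCE is the grip in N (left out, the last holds). Time passes only in rows, so rows that do not move let the fingers close. It gives the time, the measured TCP pose, the force, the opening and the grip force at its end, in the units of the state.
- manip.get_state(): the state, without advancing time (a new reading comes with each control period).
- manip.get_image(name): name is "side" or "top" or "wrist"; returns the picture (384x512x3 uint8, red, green, blue); there is no depth.
- manip.camera_info(name): a dict with "camera_matrix" (3x3 intrinsics, pixels), "k1" (the pictures are not rectified: a ray, as slopes to the right and down, at radius r is drawn at 1 + k1 r^2 times it, then the intrinsics apply), "eye" and "orientation" of the camera in the world; the wrist camera has in their place "tool_from_camera" (4x4, takes a point from camera to tool coordinates, whose origin is the TCP and whose axes are the flange's). Camera axes: x right, y down, z forward; pixel columns grow to the right and rows downward; lengths in m; the calibration is good to about 2 mm. A picture is of the moment at which its call begins: read the wrist's pose just before it. camera_info takes no time and is no camera call.
- manip.sign_off(): hands the job in; it is judged then, once.
The state is a dict: "clock": time; "qpos": joint angles; "qd": joint speeds; "effort": joint torques, N m; "position": TCP position; "ee_rot": TCP orientation; "contact_force": force on the tool from outside, world axes, zero at the start; "moment": the same for the moment, N m; "width": finger opening in m; "gripper_force": force on a finger pad.
Only numpy, scipy, OpenCV 4.12 (cv2) and the standard library are available. Lean on these libraries where they do the work, as an engineer would, in place of code of your own. Each camera call takes 0.05 s, during which the arm holds its last target. There are 200 camera calls.

TASK

One of the three pot clamps has been set to the right gap. Take the feeler gauge by its orange grip, lay its blade flat on the pot lids and slide it gently under the clamp feet from the front to find the clamp where it goes in with a light drag, neither loose nor blocked; do not force it and do not disturb the loose things around. Leave the gauge there as the marker, flat on the lid, with its blade all the way through under the foot so that its tip reaches the foot's far edge, and let go of it.

Things in the scene. Friction and masses are not known exactly. Their poses are not given: they have to be found in the camera images.
- gauge: Feeler gauge, about 80 g: level steel blade 84 x 20 x 4 thick, with an orange upright grip plate (28 long in x, 12 thick in y, top 48 above the blade's underside) on its rear end; pinch the plate from above across its 12 mm. Origin: underside of the blade below the middle of the plate. x points along the blade (from x = -14 to its free tip at +70), z up. Starts on a 6 mm black mat.
- gauge_tip (a point): Middle of the end face of the free tip of the gauge's blade, 2 above the blade's underside.
- clamp_a: Fixed clamp station A: grey base, round steel pot with a flat lid (106 across, top 75 above the base's underside), blue post behind it (x = 59 to 81) with an arm, 125 high, that holds a foot over the lid. Origin: underside of base, on the pot's axis; x points from the open front towards the post, z up. The blade lies on the lid and goes in along +x.
- foot_a: Black foot of clamp A, 36 wide (y), on a brass screw with a round knob whose top is 143 above the table. Origin 20 above the lid, at x = 20 in the clamp's frame, on all three alike. In the clamp's frame its flat sole spans x = 10 to 32; in front of it (x = 0 to 10) a bevel rises 3 mm towards the open front as a lead-in. The sole's height above the lid differs from clamp to clamp.
- clamp_b: Fixed clamp station B, looks, sizes and frame as A. Of A, B and C one gap (foot to lid) is slack: the 4 mm blade has 2 mm of play, no drag. One is too tight: the blade stops at the foot's bevel, tip no deeper than about x = 8, and must not be forced. One is right. The poses do not tell which.
- foot_b: Black foot of clamp B; outline, frame and origin as foot A.
- clamp_c: Fixed clamp station C, sizes and frame as A. At the right one of A, B, C the sprung foot sits about 1 mm lower than the blade is thick: pushing the tip past the bevel takes about 5 to 10 N, then the blade drags with about 2 to 5 N both ways, the foot nipping it with about 4 N.
- foot_c: Black foot of clamp C; outline, frame and origin as foot A.
- empty_pot: Bystander: loose empty steel pot, 80 across, 100 tall; origin at the centre of its underside.
- lid_ring: Bystander: loose dark steel ring, 84 across, 22 tall; origin at the centre of its underside.
- jug: Bystander: loose white jug with a handle, 96 across, 130 tall; origin at the centre of its underside.
There are look-alikes about, which are no part of the job. What is shaped like the clamp_a but red is not meant.

How it is judged:
On the way:
1. the gauge has been lifted off its mat (height (world z) of gauge above 0.06 m), for 0.2 s.
At the end, for the whole second after the job is handed in: The gauge is released and still, flat (within 5 degrees) on a lid, its tip 26 to 58 mm behind the pot axis along the clamp x (foot edge at 32) and within 14 mm of its middle plane, and the foot nips the blade with over 1.5 N (only so at the rightly set clamp) (((x of gauge_tip in the frame of clamp_a between 0.026 and 0.058 m and y of gauge_tip in the frame of clamp_a between -0.014 and 0.014 m and contact force between gauge and foot_a above 1.5 N) or (x of gauge_tip in the frame of clamp_b between 0.026 and 0.058 m and y of gauge_tip in the frame of clamp_b between -0.014 and 0.014 m and contact force between gauge and foot_b above 1.5 N) or (x of gauge_tip in the frame of clamp_c between 0.026 and 0.058 m and y of gauge_tip in the frame of clamp_c between -0.014 and 0.014 m and contact force between gauge and foot_c above 1.5 N)) and angle between gauge's own z axis and vertical below 0.09 rad and linear speed of gauge below 0.01 m/s); the robot touches nothing.
It fails at once if the blade is forced: more than 30 N between the gauge and a clamp's foot (contact force between gauge and foot_a above 30 N or contact force between gauge and foot_b above 30 N or contact force between gauge and foot_c above 30 N).
It fails at once if the gauge is pressed on a clamp station (lid or foot) with more than 70 N in all (contact force between gauge and clamp_a above 70 N or contact force between gauge and clamp_b above 70 N or contact force between gauge and clamp_c above 70 N).
It fails at once if a bystander (empty pot, lid ring, jug) is moved by more than 30 mm (distance of any of empty_pot, lid_ring, jug from where it was at the start of the episode above 0.03 m).
It also fails if it takes over 61 s, if anything falls off the work surface, if the arm or the gripper's body presses on something with over 40 N, if the wrist force passes 120 N, or if a joint passes its speed limit or range.

## Working session

There is one attempt and no reset: what is moved stays moved. The work goes in short steps, Python scripts to look and compute and a shell command to move; the robot and the scene stay as the last step left them, time stands still between calls to the robot, and variables do not carry over. Pictures are saved under pics/ and viewed, at most 10 in all, crops included, and the job is handed in when it is done.

```bash
mkdir -p pics; ls
python3 - <<'E'
from rig import manip
import cv2,numpy as np
for n in ("top","side"):
    im=manip.get_image(n); cv2.imwrite(f"pics/{n}0.png",im[:,:,::-1]); 
    i=manip.camera_info(n); print(n,i)
s=manip.get_state(); print(s); im=manip.get_image("wrist"); cv2.imwrite("pics/wrist0.png",im[:,:,::-1]); print(manip.camera_info("wrist"),manip.grip_point_offset)
E
```

```text
pics
top {'camera_matrix': array([[477.12407451,   0.        , 247.6669339 ],
       [  0.        , 477.12407451, 188.9392645 ],
       [  0.        ,   0.        ,   1.        ]]), 'k1': -0.05674816225946882, 'eye': array([ 0.39127589, -0.03317691,  1.63170155]), 'orientation': array([-0.02430007,  0.70747123, -0.70574014,  0.02871974])}
side {'camera_matrix': array([[432.56707722,   0.        , 250.19918781],
       [  0.        , 432.56707722, 197.61907311],
       [  0.        ,   0.        ,   1.        ]]), 'k1': 0.05398441577777799, 'eye': array([0.45341816, 0.86245749, 1.17451509]), 'orientation': array([ 0.00950521, -0.02887036,  0.94034023, -0.33887519])}
{'clock': 0.1, 'qpos': array([-1.45796529e+00,  2.76549546e-01,  1.50598613e+00,  3.12133164e-05,
        1.36071395e+00, -1.21024453e-01]), 'qd': array([ 0.00048066,  0.00143274, -0.00376025,  0.0003525 ,  0.00010419,
        0.00035304]), 'effort': array([ 1.05165054e-03, -4.17701018e+01, -2.46404564e+01, -1.80082120e-04,
        5.80557593e-03,  1.05473569e-05]), 'position': array([ 0.13318422, -0.55888816,  0.2305242 ]), 'ee_rot': array([-8.28416392e-04,  9.93171776e-01,  1.16658201e-01,  1.86547516e-05]), 'contact_force': array([ 0.15657442, -1.11486085, -0.35611929]), 'moment': array([-0.01654537, -0.00123402, -0.0279773 ]), 'gripper_force': 0.0, 'width': 0.08511491451577366}
{'camera_matrix': array([[320.21526637,   0.        , 252.52162867],
       [  0.        , 320.21526637, 189.75910544],
       [  0.        ,   0.        ,   1.        ]]), 'k1': -0.03029220770849133, 'tool_from_camera': array([[-2.59263399e-04, -9.47025739e-01, -3.21157565e-01,
         8.26724782e-02],
       [ 9.99999952e-01, -3.00856377e-04,  7.98839846e-05,
         2.46997260e-04],
       [-1.72274491e-04, -3.21157529e-01,  9.47025772e-01,
        -1.43146810e-01],
       [ 0.00000000e+00,  0.00000000e+00,  0.00000000e+00,
         1.00000000e+00]])} 0.0187
```

View pics/top0.png

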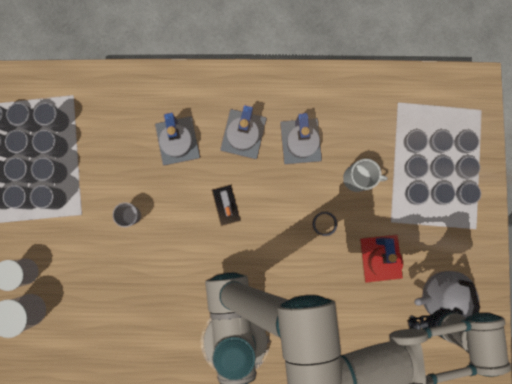

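View pics/side0.png

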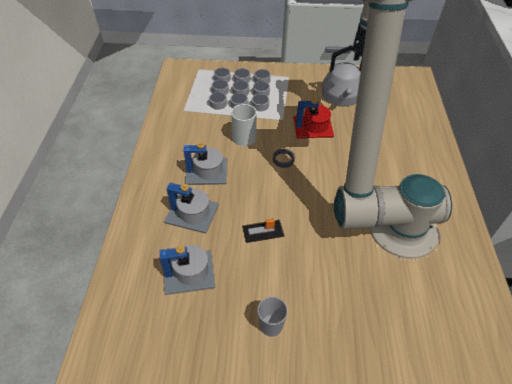

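The top view shows three blue-post clamps at about (176,140), (243,133) and (303,141), the gauge on its mat at (227,204) and the red look-alike at (382,260). The side view matches this, with the orange grip at (270,225).

```bash
cat > h.py <<'E'
import numpy as np,cv2
from scipy.spatial.transform import Rotation as R
from rig import manip
def rot(q): return R.from_quat([q[1],q[2],q[3],q[0]]).as_matrix()
def cam(n,st=None):
    i=manip.camera_info(n)
    if n=="wrist":
        T=i["tool_from_camera"]; M=rot(st["ee_rot"]); return i,M@T[:3,:3],st["position"]+M@T[:3,3]
    return i,rot(i["orientation"]),i["eye"]
def ray(c,uv):
    i,M,e=c; K=i["camera_matrix"]; d=np.array([(uv[0]-K[0,2])/K[0,0],(uv[1]-K[1,2])/K[1,1]]); s=d.copy()
    for _ in range(8): s=d/(1+i["k1"]*(s@s))
    return M@np.array([s[0],s[1],1.])
def plane(c,uv,z):
    d=ray(c,uv); return (c[2]+d*(z-c[2][2])/d[2]).round(4)
def tri(c1,u1,c2,u2):
    a,b=ray(c1,u1),ray(c2,u2); t=np.linalg.lstsq(np.c_[a,-b],c2[2]-c1[2],rcond=None)[0]
    p,q=c1[2]+a*t[0],c2[2]+b*t[1]; return ((p+q)/2).round(4),round(float(np.linalg.norm(p-q)),4)
def proj(c,p):
    i,M,e=c; v=M.T@(np.array(p)-e); s=v[:2]/v[2]; s=s*(1+i["k1"]*(s@s)); K=i["camera_matrix"]; return s*[K[0,0],K[1,1]]+K[:2,2]
def blobs(im,lo,hi,amin=4):
    h=cv2.cvtColor(im,cv2.COLOR_RGB2HSV); m=cv2.inRange(h,np.array(lo),np.array(hi))
    n,l,s,c=cv2.connectedComponentsWithStats(m); return [(c[k].round(1).tolist(),int(s[k,4]),cv2.minAreaRect(np.argwhere(l==k)[:,::-1].astype(np.float32))) for k in range(1,n) if s[k,4]>=amin]
E
python3 - <<'E'
from h import *
t=cv2.imread("pics/top0.png")[:,:,::-1].copy(); s=cv2.imread("pics/side0.png")[:,:,::-1].copy()
for n,im in(("top",t),("side",s)):
    c=cam(n)
    for nm,lo,hi,a in(("orange",(3,190,150),(14,255,255),6),("brass",(10,150,120),(25,255,255),6),("blue",(105,120,40),(125,255,255),20)):
        for b in blobs(im,lo,hi,a): print(n,nm,b[0],b[1],plane(c,b[0],.05 if nm=="orange" else .14 if nm=="brass" else .125)) if b[1]<600 else 0
a=cv2.resize(t[95:235,140:335],None,fx=4,fy=4,interpolation=cv2.INTER_CUBIC); cv2.imwrite("pics/topc.png",a[:,:,::-1])
E
```

```text
top brass [228.0, 211.0] 17 [0.4341 0.0189 0.14  ]
top blue [169.3, 119.3] 70 [0.7278 0.2094 0.125 ]
top blue [387.8, 245.5] 118 [ 0.3263 -0.4861  0.125 ]
side orange [269.8, 223.4] 53 [0.4386 0.0362 0.05  ]
side brass [200.0, 145.6] 12 [ 0.6903 -0.2142  0.14  ]
side brass [184.3, 188.6] 11 [ 0.7135 -0.0169  0.14  ]
side brass [269.6, 223.4] 80 [0.4404 0.1024 0.14  ]
side blue [303.1, 110.2] 193 [ 0.3313 -0.445   0.125 ]
side blue [191.0, 155.3] 238 [ 0.718  -0.1804  0.125 ]
side blue [175.4, 194.1] 269 [ 0.7416 -0.005   0.125 ]
side blue [169.4, 259.6] 345 [0.7171 0.2343 0.125 ]
```

View pics/topc.png

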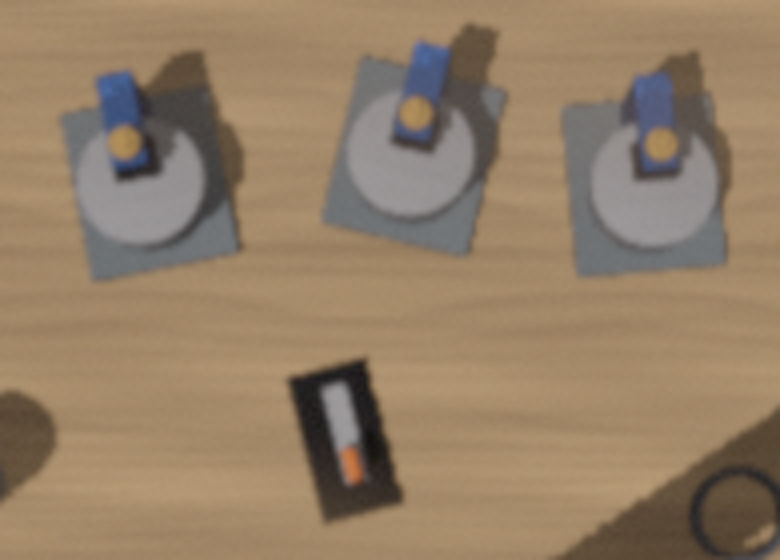

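The crop (4x, offset 140,95) shows the lids centred at about (142,181), (411,152) and (654,184). The gauge blade tip is at (333,385), its rear end is at (352,485), and the orange grip is at (350,464).

Run:
```python
from h import *
c=cam("top"); u=lambda p:(p[0]/4+140-.375,p[1]/4+95-.375)
for n,l,k,b0,b1,r0,r1 in(("L",(142,181),(126,141),(95,280),(65,115),(238,247),(208,92)),("M",(411,152),(416,113),(325,222),(365,57),(466,254),(505,93)),("R",(654,184),(660,144),(578,275),(565,103),(726,262),(711,95))):
    L=plane(c,u(l),.075);K=plane(c,u(k),.143)
    B=[plane(c,u(p),.01) for p in(b0,b1,r0,r1)]
    an=lambda v:np.degrees(np.arctan2(v[1],v[0])).round(1)
    print(n,L,K,"knob dist",np.linalg.norm((K-L)[:2]).round(4),an(K-L),"base dirs",an(B[1]-B[0]),an(B[3]-B[2]),an(B[0]-B[2])-90)
t,r=plane(c,u((335,384)),.010),plane(c,u((356,485)),.010);g=plane(c,u((350,448)),.054),plane(c,u((354,484)),.054)
print(t,r,np.linalg.norm(t-r),np.degrees(np.arctan2(*(t-r)[[1,0]])),g)
s=manip.get_state(); print(R.from_matrix(rot(s["ee_rot"])).as_euler("zyx",degrees=True), rot(s["ee_rot"]).round(3).tolist())
print(tri(c,u((351,464)),cam("side"),(269.8,223.4)))
```

```text
L [0.67  0.197 0.075] [0.6898 0.2001 0.143 ] knob dist 0.02 8.9 base dirs 11.2 11.5 13.200000000000003
M [ 0.6948 -0.0249  0.075 ] [ 0.7128 -0.0291  0.143 ] knob dist 0.0185 -13.1 base dirs -13.1 -13.5 -12.700000000000003
R [ 0.6688 -0.2257  0.075 ] [ 0.6888 -0.2223  0.143 ] knob dist 0.0203 9.6 base dirs 4.1 4.5 5.299999999999997
[0.5072 0.0396 0.01  ] [0.4213 0.0212 0.01  ] 0.08784856287953717 12.090201839343768 (array([0.451 , 0.0249, 0.054 ]), array([0.4213, 0.0214, 0.054 ]))
[-1.33961791e+01 -9.69065009e-03 -1.79918866e+02] [[0.973, 0.232, -0.0], [0.232, -0.973, 0.001], [0.0, -0.001, -1.0]]
(array([0.4384, 0.0247, 0.0343]), 0.0001)
```

```bash
A='{"translation":[0.0215,-0.0248,0],"angular":[0,0,0],"hand":0}'; python3 -m handwheel '[{"translation":[0.0215,-0.0248,0],"angular":[0,0,0],"hand":0},{"translation":[0.0215,-0.0248,0],"angular":[0,0,0],"hand":0},{"translation":[0.0215,-0.0248,0],"angular":[0,0,0],"hand":0},{"translation":[0.0215,-0.0248,0],"angular":[0,0,0],"hand":0},{"translation":[0.0215,-0.0248,0],"angular":[0,0,0],"hand":0},{"translation":[0.0215,-0.0248,0],"angular":[0,0,0],"hand":0},{"translation":[0.0215,-0.0248,0],"angular":[0,0,0],"hand":0},{"translation":[0.0215,-0.0248,0],"angular":[0,0,0],"hand":0},{"translation":[0.0215,-0.0248,0],"angular":[0,0,0],"hand":0},{"translation":[0.0215,-0.0248,0],"angular":[0,0,0],"hand":0}]'
python3 -m handwheel '[{"translation":[0.0215,-0.0248,0],"angular":[0,0,0],"hand":0},{"translation":[0.0215,-0.0248,0],"angular":[0,0,0],"hand":0},{"translation":[0.0215,-0.0248,0],"angular":[0,0,0],"hand":0},{"translation":[0.0215,-0.0248,0],"angular":[0,0,0],"hand":0},{"translation":[0.0215,-0.0248,0],"angular":[0,0,0],"hand":0},{"translation":[0.0215,-0.0248,0],"angular":[0,0,0],"hand":0},{"translation":[0.0215,-0.0248,0],"angular":[0,0,0],"hand":0},{"translation":[0.0215,-0.0248,0],"angular":[0,0,0],"hand":0},{"translation":[0,0,0],"angular":[0,0,0],"hand":0},{"translation":[0,0,0],"angular":[0,0,0],"hand":0}]'
python3 - <<'E'
from h import *
st=manip.get_state(); im=manip.get_image("wrist"); cv2.imwrite("pics/w1.png",im[:,:,::-1]); np.save("w1.npy",{"position":st["position"],"ee_rot":st["ee_rot"]},allow_pickle=True)
print(st["position"],st["ee_rot"],st["qpos"].round(2))
E
```

```text
clock: 0.98
position: [0.2851, -0.2667, 0.2312]
ee_rot: [-0.0, 0.993, 0.116, 0.0]
contact_force: [1.3, 0.9, 0.9]
width: 0.086
gripper_force: 0.0
clock: 1.82
position: [0.4064, -0.0342, 0.231]
ee_rot: [0.0, 0.993, 0.119, -0.0]
contact_force: [-0.9, 0.0, -0.5]
width: 0.0852
gripper_force: 0.0
[ 0.40637587 -0.03416239  0.23101509] [ 4.25013517e-05  9.92925455e-01  1.18738695e-01 -4.01791457e-04] [-0.25  0.02  1.82 -0.    1.3   1.08]
```

View pics/w1.png

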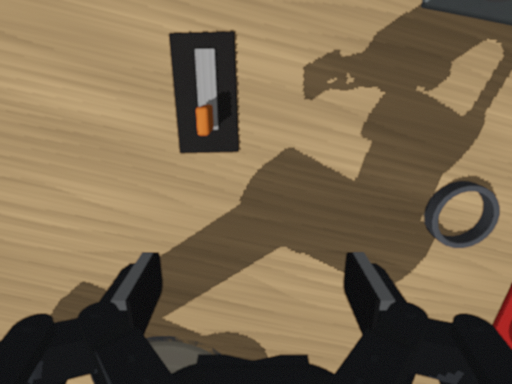

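The wrist view shows the blade tip edge from (195,48) to (215,48) and its right edge down to (217,130). The orange grip spans about (196..213, 107..136), and its lower face is visible.

Run:
```python
from h import *
st=np.load("w1.npy",allow_pickle=True).item(); c=cam("wrist",st)
im=cv2.imread("pics/w1.png")[:,:,::-1].copy()
h=cv2.cvtColor(im,cv2.COLOR_RGB2HSV)
m=cv2.inRange(h,(0,0,120),(180,60,255)); m[:40]=0;m[110:]=0;m[:,:185]=0;m[:,230:]=0
ys=np.arange(54,100,3); 
Lp=[np.flatnonzero(m[y])[0]-.5 for y in ys]; Rp=[np.flatnonzero(m[y])[-1]+.5 for y in ys]
PL=np.array([plane(c,(a,y),.010) for a,y in zip(Lp,ys)]);PR=np.array([plane(c,(a,y),.010) for a,y in zip(Rp,ys)])
for P in(PL,PR):
    k=np.polyfit(P[:,0],P[:,1],1); print(k,np.degrees(np.arctan(k[0])),np.polyval(k,.437))
print("tip",plane(c,(205,np.flatnonzero(m[:,205])[0]-.5),.010))
o=cv2.inRange(h,(3,150,100),(18,255,255)); ys,xs=np.nonzero(o); print(xs.min(),xs.max(),ys.min(),ys.max())
for y in(108,112,118,124,130,134):
    x=np.flatnonzero(o[y]); print(y,x[[0,-1]],h[y,x[len(x)//2]])
print(plane(c,(204,ys.min()),.054))
print(np.degrees(2*np.arctan2(st["ee_rot"][2],st["ee_rot"][1])))
```

```text
[ 0.26257868 -0.08019459] 14.712521411798102 0.03455229683568185
[ 0.2036509  -0.07246205] 11.510926312079379 0.016533392005819603
tip [0.5071 0.0413 0.01  ]
195 511 106 323
108 [196 207] [ 13 202 178]
112 [195 208] [ 14 191 206]
118 [196 208] [ 14 188 207]
124 [196 208] [ 14 187 207]
130 [197 209] [ 14 191 204]
134 [197 208] [ 13 199 181]
[0.4536 0.0255 0.054 ]
13.638630451448897
```

```bash
python3 -m handwheel '[{"translation":[0.0225,-0.0252,0],"angular":[0,0,-0.3],"hand":0},{"translation":[0.0225,-0.0252,0.005],"angular":[0,0,0],"hand":0},{"translation":[0,0,0.03],"angular":[0,0,0],"hand":0},{"translation":[0,0,0.03],"angular":[0,0,0],"hand":0},{"translation":[0,0,0.03],"angular":[0,0,0],"hand":0},{"translation":[0,0,0.025],"angular":[0,0,0],"hand":0},{"translation":[0,0,0],"angular":[0,0,0],"hand":0},{"translation":[0,0,0],"angular":[0,0,0],"hand":0}]' 40
python3 - <<'E'
from h import *
st=manip.get_state(); c=cam("wrist",st); im=manip.get_image("wrist"); cv2.imwrite("pics/w2.png",im[:,:,::-1])
h=cv2.cvtColor(im,cv2.COLOR_RGB2HSV); o=cv2.inRange(h,(3,150,120),(18,255,255)); o[:,:200]=0;o[:,320:]=0
n,l,s,_=cv2.connectedComponentsWithStats(o); k=1+s[1:,4].argmax(); print(s[k]); x,y,w,hh,_=s[k]
for p in((x,y),(x+w,y),(x,y+hh),(x+w,y+hh)): print(p,plane(c,p,.054))
print(st["position"])
E
```

```text
clock: 2.53
position: [0.4371, 0.0228, 0.1107]
ee_rot: [-0.0, 0.993, 0.118, -0.002]
contact_force: [0.0, -1.0, 1.3]
width: 0.0854
gripper_force: 0.0
[241 187  18  39 643]
(np.int32(241), np.int32(187)) [0.4515 0.0339 0.054 ]
(np.int32(259), np.int32(187)) [0.4543 0.0224 0.054 ]
(np.int32(241), np.int32(226)) [0.424  0.0276 0.054 ]
(np.int32(259), np.int32(226)) [0.4269 0.0156 0.054 ]
[0.43705143 0.02282194 0.1106557 ]
```

View pics/w2.png

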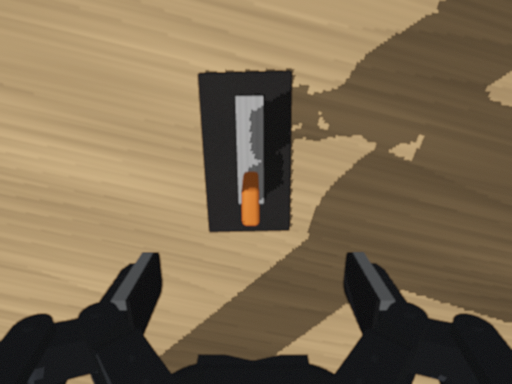

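The brown strip at rows 172–187 is the shaded front face. The orange top, at columns 241–259 and rows 187–226, measures 28 x 12 mm, as specified. It is centred at (0.439, 0.025), so only a small correction is needed before descending.

```bash
python3 -m handwheel '[{"translation":[0.0025,-0.0015,0.02],"angular":[0,0,0],"hand":0},{"translation":[0,0,0.025],"angular":[0,0,0],"hand":0},{"translation":[0,0,0.025],"angular":[0,0,0],"hand":0},{"translation":[0,0,0.015],"angular":[0,0,0],"hand":0},{"translation":[0,0,0.005],"angular":[0,0,0],"hand":0},{"translation":[0,0,0],"angular":[0,0,0],"hand":0},{"translation":[0,0,0],"angular":[0,0,0],"hand":0.5},{"translation":[0,0,0],"angular":[0,0,0],"hand":1},{"translation":[0,0,0],"angular":[0,0,0],"hand":1},{"translation":[0,0,0],"angular":[0,0,0],"hand":1}]' 50
python3 -m handwheel '[{"translation":[0,0,0],"angular":[0,0,0],"hand":1},{"translation":[0,0,0],"angular":[0,0,0],"hand":1},{"translation":[0,0,0],"angular":[0,0,0],"hand":1},{"translation":[0,0,0],"angular":[0,0,0],"hand":1},{"translation":[0,0,0],"angular":[0,0,0],"hand":1}]'
```

```text
clock: 3.42
position: [0.4411, 0.026, 0.0223]
ee_rot: [0.0, 0.993, 0.119, 0.001]
contact_force: [-0.1, -0.2, 0.6]
width: 0.0386
gripper_force: 0.0
clock: 3.83
position: [0.4406, 0.0261, 0.0217]
ee_rot: [0.0, 0.993, 0.119, 0.0]
contact_force: [-0.2, -0.2, 6.1]
width: 0.0111
gripper_force: 49.2
```

```bash
python3 -m handwheel '[{"translation":[0,0,-0.01],"angular":[0,0,0],"hand":1},{"translation":[0,0,-0.025],"angular":[0,0,0],"hand":1},{"translation":[0,0,-0.03],"angular":[0,0,0],"hand":1},{"translation":[0,0,-0.03],"angular":[0,0,0],"hand":1},{"translation":[0,0,-0.03],"angular":[0,0,0],"hand":1},{"translation":[0,0,-0.005],"angular":[0,0,0],"hand":1},{"translation":[0.02,0.01,0],"angular":[0,0,0],"hand":1},{"translation":[0.026,0.011,0],"angular":[0,0,0],"hand":1},{"translation":[0.03,0.013,0],"angular":[0,0,0],"hand":1},{"translation":[0.03,0.013,0],"angular":[0,0,0],"hand":1}]'
python3 -m handwheel '[{"translation":[0.025,0.011,0],"angular":[0,0,0],"hand":1},{"translation":[0.015,0.0065,0],"angular":[0,0,0],"hand":1},{"translation":[0,0,0],"angular":[0,0,6],"hand":1},{"translation":[0,0,0],"angular":[0,0,7],"hand":1},{"translation":[0,0,0],"angular":[0,0,7],"hand":1},{"translation":[0,0,0],"angular":[0,0,6.6],"hand":1},{"translation":[0,0,0],"angular":[0,0,0],"hand":1},{"translation":[0,0,0],"angular":[0,0,0],"hand":1},{"translation":[0,0,0],"angular":[0,0,0],"hand":1}]'
python3 - <<'E'
from h import *
st=manip.get_state(); im=manip.get_image("wrist"); cv2.imwrite("pics/w3.png",im[:,:,::-1]); np.save("w3.npy",{"position":st["position"],"ee_rot":st["ee_rot"]},allow_pickle=True)
print(st["position"],st["ee_rot"],st["contact_force"])
E
```

```text
clock: 4.67
position: [0.5548, 0.0055, 0.1505]
ee_rot: [-0.0, 0.993, 0.119, -0.001]
contact_force: [-0.1, -0.3, -0.7]
width: 0.0117
gripper_force: 48.7
clock: 5.42
position: [0.597, -0.0019, 0.1506]
ee_rot: [0.0, 0.994, -0.111, -0.001]
contact_force: [0.5, -0.5, -0.2]
width: 0.0112
gripper_force: 48.7
[ 0.59703972 -0.00194533  0.15061264] [ 5.88592563e-05  9.93803175e-01 -1.11152690e-01 -5.70642807e-04] [ 0.50798517 -0.47480376 -0.1823613 ]
```

View pics/w3.png

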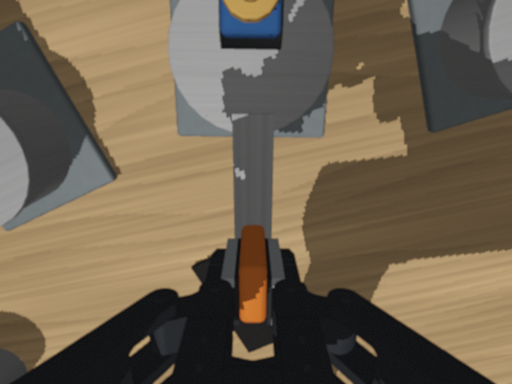

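The blade points straight at the clamp. Its tip edge is at row 115, columns 233–273. The lid spans columns 168–334 near row 50, and the arm/foot front edge is at row 48, columns 220–283. Now I'll measure the lateral alignment.

Run:
```python
from h import *
st=np.load("w3.npy",allow_pickle=True).item(); c=cam("wrist",st); T=rot(st["ee_rot"])
loc=lambda p:(T.T@(p-st["position"])).round(4)
for n,uv,z in(("tipL",(233,115),.139),("tipR",(273,115),.139),("bladeL",(235,200),.139),("bladeR",(272.5,200),.139),("lidL",(168.5,50),.075),("lidR",(334,50),.075),("baseL",(178,135),.012),("baseR",(324,135),.012),("baseL2",(174,85),.012),("armL",(220,40),.125),("armR",(283,37),.125)):
    p=plane(c,uv,z); print(n,p,loc(p))
# lid circle fit from the bright/dark edges
im=cv2.imread("pics/w3.png"); g=cv2.cvtColor(im,cv2.COLOR_BGR2GRAY)
P=[plane(c,uv,.075) for uv in((168.5,50),(334,50),(175,80),(328,80),(170,30),(332,28),(190,106),(311,108))]
P=np.array(P); A=np.c_[2*P[:,:2],np.ones(len(P))]; s=np.linalg.lstsq(A,(P[:,:2]**2).sum(1),rcond=None)[0]; ce=s[:2]; print("lid",ce,np.sqrt(s[2]+ce@ce), loc(np.r_[ce,.075]))
```

```text
tipL [ 0.6651 -0.0081  0.139 ] [ 0.0678 -0.009   0.0115]
tipR [ 0.6609 -0.0266  0.139 ] [0.0677 0.0099 0.0115]
bladeL [0.6231 0.0012 0.139 ] [ 0.0247 -0.0088  0.0116]
bladeR [ 0.6188 -0.0177  0.139 ] [0.0247 0.0106 0.0116]
lidL [0.7081 0.0271 0.075 ] [ 0.102  -0.0529  0.0755]
lidR [ 0.685 -0.075  0.075] [0.102  0.0518 0.0755]
baseL [0.6486 0.0533 0.012 ] [ 0.0382 -0.0653  0.1386]
baseR [ 0.6201 -0.072   0.012 ] [0.0381 0.0632 0.1386]
baseL2 [0.6896 0.0444 0.012 ] [ 0.0802 -0.0657  0.1385]
armL [ 0.6999 -0.0094  0.125 ] [ 0.102  -0.0155  0.0255]
armR [ 0.6945 -0.0393  0.125 ] [0.1033 0.0149 0.0255]
lid [ 0.6947357  -0.02359412] 0.0522796380546869 [ 0.1001 -0.0005  0.0755]
```

```bash
python3 -m handwheel '[{"translation":[0,-0.0005,0.015],"angular":[0,0,0],"hand":1},{"translation":[0,0,0.02],"angular":[0,0,0],"hand":1},{"translation":[0,0,0.014],"angular":[0,0,0],"hand":1},{"translation":[0,0,0.006],"angular":[0,0,0],"hand":1},{"translation":[0,0,0.002],"angular":[0,0,0],"hand":1},{"translation":[0,0,0],"angular":[0,0,0],"hand":1},{"translation":[0,0,0],"angular":[0,0,0],"hand":1},{"translation":[0,0,0],"angular":[0,0,0],"hand":1}]'
python3 -m handwheel '[{"translation":[0,0,0.001],"angular":[0,0,0],"hand":1},{"translation":[0,0,0],"angular":[0,0,0],"hand":1},{"translation":[0,0,0],"angular":[0,0,0],"hand":1}]'
python3 -m handwheel '[{"translation":[0,0,0.0006],"angular":[0,0,0],"hand":1},{"translation":[0,0,0],"angular":[0,0,0],"hand":1},{"translation":[0,0,0],"angular":[0,0,0],"hand":1}]'
```

```text
clock: 6.13
position: [0.5984, -0.0016, 0.0954]
ee_rot: [0.0, 0.994, -0.112, 0.001]
contact_force: [0.4, 0.1, -1.4]
width: 0.011
gripper_force: 48.7
clock: 6.38
position: [0.5977, -0.0015, 0.0937]
ee_rot: [0.0, 0.994, -0.112, 0.0]
contact_force: [0.5, -0.4, -0.7]
width: 0.0116
gripper_force: 48.7
clock: 6.63
position: [0.5975, -0.0015, 0.0927]
ee_rot: [0.0, 0.994, -0.112, -0.0]
contact_force: [-0.3, 0.3, -0.9]
width: 0.0111
gripper_force: 48.7
```

```bash
for i in 1; do python3 -m handwheel '[{"translation":[0,0,0.0006],"angular":[0,0,0],"hand":1},{"translation":[0,0,0],"angular":[0,0,0],"hand":1},{"translation":[0,0,0],"angular":[0,0,0],"hand":1}]'
python3 -m handwheel '[{"translation":[0,0,0.0006],"angular":[0,0,0],"hand":1},{"translation":[0,0,0],"angular":[0,0,0],"hand":1},{"translation":[0,0,0],"angular":[0,0,0],"hand":1}]'
python3 -m handwheel '[{"translation":[0,0,0.0005],"angular":[0,0,0],"hand":1},{"translation":[0,0,0],"angular":[0,0,0],"hand":1},{"translation":[0,0,0],"angular":[0,0,0],"hand":1}]'; done | grep -E "pos|contact"
```

```text
position: [0.5975, -0.0015, 0.092]
contact_force: [0.8, 0.2, -1.2]
position: [0.5975, -0.0015, 0.0914]
contact_force: [0.5, 0.6, -0.2]
position: [0.5975, -0.0015, 0.0909]
contact_force: [0.1, 0.1, -0.6]
```

```bash
{ python3 -m handwheel '[{"translation":[0,0,0.0005],"angular":[0,0,0],"hand":1},{"translation":[0,0,0],"angular":[0,0,0],"hand":1},{"translation":[0,0,0],"angular":[0,0,0],"hand":1}]'
python3 -m handwheel '[{"translation":[0,0,0.0004],"angular":[0,0,0],"hand":1},{"translation":[0,0,0],"angular":[0,0,0],"hand":1},{"translation":[0,0,0],"angular":[0,0,0],"hand":1}]'; } | grep -E "pos|contact"
```

```text
position: [0.5976, -0.0015, 0.0907]
contact_force: [-0.9, 0.7, 0.4]
position: [0.5977, -0.0015, 0.0905]
contact_force: [-0.9, -0.6, 3.2]
```

```bash
{ python3 -m handwheel '[{"translation":[0.005,0,0],"angular":[0,0,0],"hand":1},{"translation":[0.006,0,0],"angular":[0,0,0],"hand":1},{"translation":[0.006,0,0],"angular":[0,0,0],"hand":1},{"translation":[0.006,0,0],"angular":[0,0,0],"hand":1},{"translation":[0.006,0,0],"angular":[0,0,0],"hand":1},{"translation":[0.003,0,0],"angular":[0,0,0],"hand":1},{"translation":[0,0,0],"angular":[0,0,0],"hand":1},{"translation":[0,0,0],"angular":[0,0,0],"hand":1}]'
python3 -m handwheel '[{"translation":[0.001,0,0],"angular":[0,0,0],"hand":1},{"translation":[0.001,0,0],"angular":[0,0,0],"hand":1},{"translation":[0,0,0],"angular":[0,0,0],"hand":1}]'
python3 -m handwheel '[{"translation":[0.001,0,0],"angular":[0,0,0],"hand":1},{"translation":[0,0,0],"angular":[0,0,0],"hand":1}]';python3 -m handwheel '[{"translation":[0.001,0,0],"angular":[0,0,0],"hand":1},{"translation":[0,0,0],"angular":[0,0,0],"hand":1}]'; } | grep -E "clock|pos|contact"
```

```text
clock: 8.55
position: [0.6306, -0.0091, 0.0906]
contact_force: [-0.0, 0.0, 3.9]
clock: 8.8
position: [0.6313, -0.0092, 0.0906]
contact_force: [-2.3, 0.2, 7.6]
clock: 8.97
position: [0.6322, -0.0094, 0.0906]
contact_force: [-2.3, 0.3, 7.4]
clock: 9.13
position: [0.6331, -0.0096, 0.0906]
contact_force: [-1.2, 0.9, 7.9]
```

```bash
{ python3 -m handwheel '[{"translation":[0.001,0,-0.0002],"angular":[0,0,0],"hand":1},{"translation":[0,0,0],"angular":[0,0,0],"hand":1}]';python3 -m handwheel '[{"translation":[0.001,0,0],"angular":[0,0,0],"hand":1},{"translation":[0,0,0],"angular":[0,0,0],"hand":1}]'; python3 -m handwheel '[{"translation":[0.001,0,0],"angular":[0,0,0],"hand":1},{"translation":[0,0,0],"angular":[0,0,0],"hand":1}]'; } | grep -E "clock|pos|contact"
```

```text
clock: 9.3
position: [0.6341, -0.0099, 0.0907]
contact_force: [-1.7, 0.8, 6.0]
clock: 9.47
position: [0.6351, -0.0101, 0.0907]
contact_force: [-2.6, 0.4, 6.0]
clock: 9.63
position: [0.6359, -0.0103, 0.0907]
contact_force: [-2.3, 0.9, 6.3]
```

```bash
{ python3 -m handwheel '[{"translation":[0.001,0,0],"angular":[0,0,0],"hand":1},{"translation":[0,0,0],"angular":[0,0,0],"hand":1}]';python3 -m handwheel '[{"translation":[0.001,0,0],"angular":[0,0,0],"hand":1},{"translation":[0,0,0],"angular":[0,0,0],"hand":1}]'; python3 -m handwheel '[{"translation":[0.001,0,0],"angular":[0,0,0],"hand":1},{"translation":[0,0,0],"angular":[0,0,0],"hand":1}]'; } | grep -E "clock|pos|contact"
```

```text
clock: 9.8
position: [0.6365, -0.0104, 0.0907]
contact_force: [-2.7, 1.0, 7.8]
clock: 9.97
position: [0.6367, -0.0105, 0.0907]
contact_force: [-4.4, 1.7, 8.2]
clock: 10.13
position: [0.6371, -0.0105, 0.0908]
contact_force: [-5.6, 0.9, 9.4]
```

```bash
{ python3 -m handwheel '[{"translation":[0.001,0,0],"angular":[0,0,0],"hand":1},{"translation":[0,0,0],"angular":[0,0,0],"hand":1}]';python3 -m handwheel '[{"translation":[0.001,0,0],"angular":[0,0,0],"hand":1},{"translation":[0,0,0],"angular":[0,0,0],"hand":1}]'; } | grep -E "clock|pos|contact"
```

```text
clock: 10.3
position: [0.6378, -0.0107, 0.0908]
contact_force: [-6.3, 2.1, 9.1]
clock: 10.47
position: [0.6387, -0.0108, 0.0908]
contact_force: [-6.3, 2.7, 9.3]
```

```bash
{ python3 -m handwheel '[{"translation":[0.001,0,0],"angular":[0,0,0],"hand":1},{"translation":[0,0,0],"angular":[0,0,0],"hand":1}]';python3 -m handwheel '[{"translation":[0.001,0,0],"angular":[0,0,0],"hand":1},{"translation":[0,0,0],"angular":[0,0,0],"hand":1}]'; } | grep -E "clock|pos|contact"
```

```text
clock: 10.63
position: [0.64, -0.0112, 0.0907]
contact_force: [-5.4, 1.2, 9.0]
clock: 10.8
position: [0.6411, -0.0114, 0.0908]
contact_force: [-5.1, 0.3, 8.8]
```

```bash
{ python3 -m handwheel '[{"translation":[0.001,0,0],"angular":[0,0,0],"hand":1},{"translation":[0,0,0],"angular":[0,0,0],"hand":1}]';python3 -m handwheel '[{"translation":[0.001,0,0],"angular":[0,0,0],"hand":1},{"translation":[0,0,0],"angular":[0,0,0],"hand":1}]'; } | grep -E "clock|pos|contact"
```

```text
clock: 10.97
position: [0.6421, -0.0117, 0.0908]
contact_force: [-5.3, 1.9, 8.6]
clock: 11.13
position: [0.6431, -0.0119, 0.0908]
contact_force: [-5.7, 1.2, 8.1]
```

Past the bevel the force peaked at about 7 N, then settled into a steady drag of about 5 N. This is the right clamp, so I push on until the tip is at about x = 42 mm.

```bash
{ python3 -m handwheel '[{"translation":[0.002,0,-0.0002],"angular":[0,0,0],"hand":1},{"translation":[0.002,0,0],"angular":[0,0,0],"hand":1},{"translation":[0.002,0,0],"angular":[0,0,0],"hand":1},{"translation":[0.002,0,0],"angular":[0,0,0],"hand":1},{"translation":[0,0,0],"angular":[0,0,0],"hand":1}]';python3 -m handwheel '[{"translation":[0.002,0,0],"angular":[0,0,0],"hand":1},{"translation":[0.002,0,0],"angular":[0,0,0],"hand":1},{"translation":[0.002,0,0],"angular":[0,0,0],"hand":1},{"translation":[0.002,0,0],"angular":[0,0,0],"hand":1},{"translation":[0.002,0,0],"angular":[0,0,0],"hand":1},{"translation":[0,0,0],"angular":[0,0,0],"hand":1}]';python3 -m handwheel '[{"translation":[0.002,0,0],"angular":[0,0,0],"hand":1},{"translation":[0.002,0,0],"angular":[0,0,0],"hand":1},{"translation":[0.002,0,0],"angular":[0,0,0],"hand":1},{"translation":[0.002,0,0],"angular":[0,0,0],"hand":1},{"translation":[0,0,0],"angular":[0,0,0],"hand":1},{"translation":[0,0,0],"angular":[0,0,0],"hand":1}]'; } | grep -E "clock|pos|contact"
python3 - <<'E'
from h import *
st=manip.get_state(); c=cam("wrist",st); im=manip.get_image("wrist"); cv2.imwrite("pics/w4.png",im[:,:,::-1]);T=rot(st["ee_rot"])
h=cv2.cvtColor(im,cv2.COLOR_RGB2HSV); o=cv2.inRange(h,(3,150,60),(18,255,255)); o[:200]=0; o[:,:225]=0;o[:,285:]=0
ys,xs=np.nonzero(o); print(xs.min(),xs.max(),ys.min(),ys.max()); print(st["position"],st["ee_rot"])
for y in(.95,):
    pass
print((T.T@(np.r_[.6947,-.0236,.075]-st["position"])).round(4))
E
```

```text
clock: 11.55
position: [0.6512, -0.0138, 0.0907]
contact_force: [-4.9, 1.3, 6.2]
clock: 12.05
position: [0.661, -0.016, 0.0908]
contact_force: [-4.1, 0.8, 7.9]
clock: 12.55
position: [0.6688, -0.0178, 0.0908]
contact_force: [-4.6, 1.2, 6.6]
238 267 233 321
[ 0.66883399 -0.01778404  0.09075042] [-1.33213762e-04  9.93661190e-01 -1.12409430e-01 -1.24182094e-03]
[ 0.0266 -0.0001  0.0157]
```

View pics/w4.png

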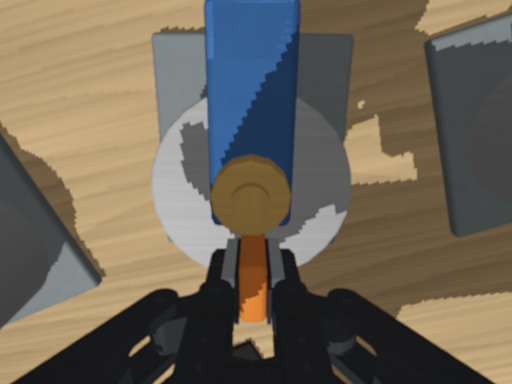

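There has been no slip in the hand: the orange grip still ends at row 321. The tip is therefore at clamp x ≈ 41 mm on the mid-plane. I'll relieve the press, let go and rise.

```bash
{ python3 -m handwheel '[{"translation":[0,0,-0.0003],"angular":[0,0,0],"hand":1},{"translation":[0,0,0],"angular":[0,0,0],"hand":1},{"translation":[0,0,0],"angular":[0,0,0],"hand":0.7},{"translation":[0,0,0],"angular":[0,0,0],"hand":0.5},{"translation":[0,0,0],"angular":[0,0,0],"hand":0.3},{"translation":[0,0,0],"angular":[0,0,0],"hand":0.3},{"translation":[0,0,0],"angular":[0,0,0],"hand":0.3},{"translation":[0,0,0],"angular":[0,0,0],"hand":0.3}]' 20; } | grep -E "clock|pos|contact|width"
python3 -m handwheel '[{"translation":[0,0,-0.01],"angular":[0,0,0],"hand":0.3},{"translation":[0,0,-0.02],"angular":[0,0,0],"hand":0.3},{"translation":[0,0,-0.03],"angular":[0,0,0],"hand":0.3},{"translation":[0,0,-0.03],"angular":[0,0,0],"hand":0.3},{"translation":[-0.01,0,-0.03],"angular":[0,0,0],"hand":0.3},{"translation":[-0.03,0,-0.01],"angular":[0,0,0],"hand":0.3},{"translation":[-0.03,0,0],"angular":[0,0,0],"hand":0.3},{"translation":[-0.02,0,0],"angular":[0,0,0],"hand":0.3},{"translation":[0,0,0],"angular":[0,0,0],"hand":0.3},{"translation":[0,0,0],"angular":[0,0,0],"hand":0.3}]'
python3 - <<'E'
from h import *
st=manip.get_state(); c=cam("wrist",st); im=manip.get_image("wrist"); cv2.imwrite("pics/w5.png",im[:,:,::-1])
np.save("w5.npy",{"position":st["position"],"ee_rot":st["ee_rot"]},allow_pickle=True)
for b in blobs(im,(3,150,60),(18,255,255),50): print(b)
T=np.array([.974,-.225]) 
for xx in(-.0430,-.015): print("expected grip top ends px", proj(c,np.r_[np.array([.6947,-.0236])+T*xx,.123]))
E
```

```text
clock: 13.27
position: [0.6697, -0.0181, 0.0905]
contact_force: [-0.6, 0.4, 0.0]
width: 0.0596
clock: 14.1
position: [0.5815, 0.0023, 0.2223]
ee_rot: [0.0, 0.994, -0.112, 0.001]
contact_force: [-0.3, -0.4, 0.5]
width: 0.0599
gripper_force: 0.0
([252.9, 73.7], 575, ((252.5, 74.0), (38.0, 15.0), 90.0))
expected grip top ends px [252.06590299  95.70777441]
expected grip top ends px [252.12737129  54.51196391]
```

View pics/w5.png

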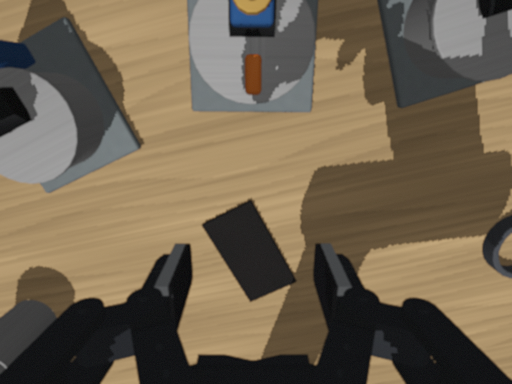

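The gauge stands upright and in line on the lid. Its grip top is at rows 54–94 (expected 54–96), centred at column 253. The hand is clear and the bystanders are untouched, so I hand in.

```bash
python3 -c "
from rig import manip
print(manip.sign_off())"
```

```text
the job is handed in; nothing more can be done
None
```

The gauge is left flat on the lid of the middle clamp, the only one I tried: it went in with a peak of about 7 N and then a 4–5 N drag. The tip is about 41 mm behind the pot axis, past the foot's far edge at 32 mm; the gauge is released and the job is handed in, with no verdict returned.

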